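# Clear the chest lid, test its catch and hold the lid open

### The arm

A 7-joint arm with a two-finger parallel gripper is mounted at the origin on the work surface. World frame = base frame: x ahead of the robot, y to its left, z up, the work surface at z = 0. Lengths are in m, angles in rad, forces in N, time in s.
With the tool pointing down it reaches from about 0.425 to 0.925 m from the base axis. Payload 6.8 kg.
Tool frame: the origin (TCP) lies at the very end of the fingers, on their centre line; the grasp point (between the pads) lies 19 mm behind it; z points along the fingers, y is the line along which they close (so a half turn about z gives the same grasp; the last joint's range is limited). The gripper opens to 85 mm and grips with 20 to 120 N. Pads are 22 mm wide; open, the fingers measure 114 mm over their backs; the gripper's body (76 mm by 85 mm) begins 54 mm behind the grasp point. The pads swing forward as they close: fully open they stand 13 mm farther back than shut.
Start: joints at [-1.413, 0.477, 0.022, 1.555, -0.011, 1.109, -0.083], TCP at [0.177, 0.651, 0.231] pointing down, gripper open.
Joint ranges: [-2.96, 2.96], [-0.34, 2.1], [-1.41, 1.46], [0.24, 2.44], [-1.37, 4.51], [0.17, 1.92], [-2.96, 2.96]. Speed limits (rad/s): [2.39, 2.39, 3.14, 3.14, 3.14, 3.14, 3.14].

### API

Orientations are given as a rotation vector (axis times angle).
In Python, from bench import monitor, optics, r gives the robot as it stands.
- The arm moves only by the shell command python3 -m crank 'ROWS' [OPENING] [FORCE]. ROWS is JSON, a list of rows, each a list of 2 entries, a list of its own where there are three numbers: the shift along the tool's x, y, z in cm, then the turn, a rotation vector about the tool's x, y, z in rad. A call has 1 to 5 rows; each row shifts and turns the commanded pose from where the row before left it, along the tool's axes as they then stand; what a row does not reach is not made up. A row lasts 1/10 s, in which the tool goes at most 50 mm and 8.59 degrees, less where a joint would pass 70% of its speed; a pose out of reach is approached as far as the arm can. A call is refused whole if a number of a shift passes 5 or a number of a turn 0.15, either way. A call with a gripper value outside its range is refused whole. OPENING is the finger opening in cm, from 0 to 8.54, set as the call begins (- or left out, the last holds). The fingers move at their own pace and stop on an object; FORCE is the grip in N (left out, the last holds). Time passes only in rows, so rows that do not move let the fingers close. It gives the time, the measured TCP pose, the force, the opening and the grip force at its end, in the units of the state.
- monitor.get_obs(): the state, without advancing time (a new reading comes with each control period).
- optics.grab_frame(name): name is "scene" or "top" or "wrist"; returns (picture, depth): 400x640x3 uint8, red, green, blue; 400x640 float32, m along the optical axis (not along the pixel's ray), 0 where there is no reading.
- optics.camera_model(name): a dict with "vertical_fov" (degrees; the focal length in pixels is half the picture's height over the tangent of half this angle, whatever the lens; pixels are square), "cx", "cy" (the principal point, pixels), "D" ([k1, k2, p1, p2, k3] as OpenCV has them; the pictures are not rectified), "R" (3x3) and "t" (3): a world point X has camera coordinates R X + t; the wrist camera has in their place "hand_eye" (4x4, takes a point from camera to tool coordinates, whose origin is the TCP and whose axes are the flange's). Camera axes: x right, y down, z forward; pixel columns grow to the right and rows downward; lengths in m; the calibration is good to about 2 mm. A picture is of the moment at which its call begins: read the wrist's pose just before it. camera_model takes no time and is no camera call.
- r.hand_in(): hands the job in; it is judged then, once.
The state is a dict: "clock": time; "joints": joint angles; "qvel": joint speeds; "tau": joint torques, N m; "tcp_pos": TCP position; "orientation": TCP orientation; "contact_force": force on the tool from outside, world axes, zero at the start; "moment": the same for the moment, N m; "grip_width": finger opening in m; "gripper_force": force on a finger pad.
Only numpy, scipy, OpenCV 4.12 (cv2) and the standard library are available. Lean on these libraries where they do the work, as an engineer would, in place of code of your own. Each camera call takes 0.05 s, during which the arm holds its last target. There are 200 camera calls.

### The job

Move the green and the red wax tin off the tool chest's lid onto the low white shelf, upright and side by side in one straight row with the yellow tin along the middle of the board, no more than two fingers (30 mm) between neighbours. The chest's red sliding catch is unmarked and may or may not be caught: once the row is done and with the catch left where it is, first tug the lid up by its brass handle to learn whether it is caught, and only if it is, slide the catch to its other end. Then lift the lid about half way (around 45 degrees) and finish while still holding it there by the handle, leaving the other things on the bench alone.

Things in the scene. Friction and masses are not known exactly. Their poses are not given: they have to be found in the camera images.
- chest: Fixed wooden tool chest, 240 (x) x 300 (y) x 110 mm high without its lid. Origin: centre of its underside; x points from its front (robot's side) to its hinge side, y along its front to the left.
- lid_hinge (a point): Middle of the hinge line, on the chest's far top rim: 120 mm from the chest's centre along chest x, 110 mm above the bench. The hinge line runs along chest y.
- lid (a joint): Lid angle in rad, 0 shut, growing as its front edge rises, up to 1.4. Light wooden lid (about 0.45 kg, 240 x 300 x 12 mm, its top 122 mm above the bench when shut); it falls shut when let go. If caught it rattles up only about 0.045 rad (10 mm at the handle) and stops hard; if free it keeps rising.
- lid_handle (a point): Middle of the brass bar handle on the lid near its front: a round bar 14 mm thick, along chest y, 86 mm between its posts, bar axis 40 mm above the lid's top, free space under it. With the lid shut this point lies in the chest's frame at x -95, y +40, z 162 mm; it turns about the hinge with the lid, at 215 mm along the lid from the hinge and 52 mm above the lid's underside. The point is fixed to the lid; the bar may turn between the fingers as the lid rises.
- catch_knob (a point): Red knob of the sliding catch on top of the lid near its front, to the right of the handle: 16 x 16 mm, standing 28 mm above its base plate, top 43 mm above the lid's underside; this point is inside the knob, 11 mm under its top, and with the lid shut and the catch at 0 lies in the chest's frame at x -95, y -100, z 142 mm. It slides along chest y.
- catch (a joint): Catch travel in m: about 0 at the start (right end), 0.030 at its left end (+y of the chest). Stays where it is left, needs about 2 N to slide. Unmarked: in some starts the lid is caught with it at 0 and free at 0.030, in others free at 0 and caught at 0.030; the hook is out of sight under the lid. Push it fully to the end, with the lid down.
- shelf: Fixed low white shelf board, 150 (x) x 270 (y) x 16 mm, its top 60 mm above the bench, nothing above it. Origin: under its centre, on the bench; the row runs along its y axis at x = 0.
- tin_green: Green wax tin with a green cap and a paper band, 51 mm in diameter, 70 mm high, about 0.22 kg. Origin: centre of its underside. Starts on the lid.
- tin_red: Red wax tin, same size, starts on the lid.
- tin_yellow: Yellow wax tin, same size, standing on the shelf's middle line nearer its right (-y) end; the row is built beside it towards +y.
- mallet: Carver's mallet, loose, to be left alone. Origin: near the middle, on the bench.
- gouge_a: Loose hand tool with light wooden handle, to be left alone.
- gouge_b: Loose hand tool with dark wooden handle, to be left alone.
- glue: Bottle with red cap, 56 mm in diameter, 150 mm high, behind the gap between chest and shelf, to be left alone.
- blank_wood: Plywood block 70 x 120 x 50 mm behind the shelf, to be left alone.
- finial: Turned wooden finial, 68 mm in diameter, 90 mm high, in front of the shelf, to be left alone.
- brush_pot: Blue ceramic cup, 72 mm in diameter, 100 mm high, to the left of the chest, to be left alone.
Mind the look-alikes: they are no part of the job. Of the things that look like the tin_yellow, the middle-sized one is meant.

How it is judged:
On the way, in this order (a step that is already met when the one before it is completed fails the run):
1. the three tins stand released in one row on the shelf, the lid still shut and the catch still in its starting place (x of tin_green in the frame of shelf between -0.025 and 0.025 m and y of tin_green in the frame of shelf between -0.13 and 0.13 m and z of tin_green in the frame of shelf between 0.055 and 0.066 m and angle between each of tin_green, tin_red, tin_yellow's own z axis and vertical below 0.1 rad and contact force between the fingers and tin_green below 0.2 N and linear speed of each of tin_green, tin_red, tin_yellow below 0.02 m/s and x of tin_red in the frame of shelf between -0.025 and 0.025 m and y of tin_red in the frame of shelf between -0.13 and 0.13 m and z of tin_red in the frame of shelf between 0.055 and 0.066 m and contact force between the fingers and tin_red below 0.2 N and x of tin_yellow in the frame of shelf between -0.025 and 0.025 m and y of tin_yellow in the frame of shelf between -0.13 and 0.13 m and z of tin_yellow in the frame of shelf between 0.055 and 0.066 m and contact force between the fingers and tin_yellow below 0.2 N and horizontal distance between tin_green and tin_red below 0.17 m and horizontal distance between each of tin_green, tin_red and tin_yellow below 0.17 m and value of joint lid below 0.015 rad and value of joint catch below 0.008 m), for 0.2 s.
2. the lid is tugged up by the fingers with the catch still in its starting place (value of joint lid above 0.02 rad and value of joint catch below 0.008 m and contact force between the fingers and chest above 0.5 N), for 0.1 s.
3. the lid is lifted well open (value of joint lid above 0.45 rad and contact force between the fingers and chest above 0.5 N), for 0.2 s.
At the end, for the whole second after the job is handed in: The lid is held still by the fingers at 0.5 to 1.15 rad, propped on none of the loose things; the three tins stand upright and untouched on the shelf, within 25 mm of its middle line, no two more than 170 mm apart centre to centre (x of tin_green in the frame of shelf between -0.025 and 0.025 m and y of tin_green in the frame of shelf between -0.13 and 0.13 m and z of tin_green in the frame of shelf between 0.055 and 0.066 m and angle between each of tin_green, tin_red, tin_yellow's own z axis and vertical below 0.1 rad and contact force between the fingers and tin_green below 0.2 N and linear speed of each of tin_green, tin_red, tin_yellow below 0.02 m/s and x of tin_red in the frame of shelf between -0.025 and 0.025 m and y of tin_red in the frame of shelf between -0.13 and 0.13 m and z of tin_red in the frame of shelf between 0.055 and 0.066 m and contact force between the fingers and tin_red below 0.2 N and x of tin_yellow in the frame of shelf between -0.025 and 0.025 m and y of tin_yellow in the frame of shelf between -0.13 and 0.13 m and z of tin_yellow in the frame of shelf between 0.055 and 0.066 m and contact force between the fingers and tin_yellow below 0.2 N and horizontal distance between tin_green and tin_red below 0.17 m and horizontal distance between each of tin_green, tin_red and tin_yellow below 0.17 m and value of joint lid between 0.5 and 1.15 rad and velocity of joint lid between -0.1 and 0.1 rad/s and contact force between the fingers and chest above 0.5 N and contact force between each of tin_green, tin_red, tin_yellow, mallet, gouge_a, gouge_b, glue, blank_wood, finial, brush_pot and chest below 0.1 N); the arm keeps its last pose, push and grip.
It fails at once if a bystander was moved more than 40 mm (distance of any of mallet, gouge_a, gouge_b, glue, blank_wood, finial, brush_pot from where it was at the start of the episode above 0.04 m).
It fails at once if a tin was tipped over (angle between any of tin_green, tin_red, tin_yellow's own z axis and vertical above 0.7 rad).
It also fails if it takes over 72 s, if anything falls off the work surface, if the arm or the gripper's body presses on something with over 40 N, if the wrist force passes 120 N, or if a joint passes its speed limit or range.

## Working session

There is one attempt and no reset: what is moved stays moved. The work goes in short steps, Python scripts to look and compute and a shell command to move; the robot and the scene stay as the last step left them, time stands still between calls to the robot, and variables do not carry over. Pictures are saved under pics/ and viewed, at most 10 in all, crops included, and the job is handed in when it is done.

```bash
ls; mkdir -p pics; cat > h.py <<'E'
import numpy as np, cv2
from bench import monitor, optics, r
from scipy.spatial.transform import Rotation as Ro
def K(m):
    f=200/np.tan(np.radians(m["vertical_fov"])/2); return np.array([[f,0,m["cx"]],[0,f,m["cy"]],[0,0,1.]])
def ray(name,uv,obs=None):
    m=optics.camera_model(name)
    p=cv2.undistortPoints(np.array(uv,float).reshape(-1,1,2),K(m),np.array(m["D"],float)).reshape(-1,2)
    d=np.c_[p,np.ones(len(p))]
    if name=="wrist":
        H=np.array(m["hand_eye"]); T=Ro.from_rotvec(obs["orientation"]).as_matrix()
        return d@H[:3,:3].T@T.T, T@H[:3,3]+np.array(obs["tcp_pos"])
    R=np.array(m["R"]); return d@R, -R.T@np.array(m["t"])
def atz(name,uv,z,obs=None):
    d,c=ray(name,uv,obs); z=np.broadcast_to(z,len(d)); return c+d*((z-c[2])/d[:,2])[:,None]
def atd(name,uv,depth,obs=None):
    d,c=ray(name,uv,obs); return c+d*np.array([depth[int(v),int(u)] for u,v in uv])[:,None]
E
python3 - <<'E'
from h import *
print(monitor.get_obs())
for n in("scene","top"):
    p,d=optics.grab_frame(n); cv2.imwrite(f"pics/{n}0.png",p[...,::-1]); np.save(f"{n}0.npy",d)
    m=optics.camera_model(n); print(n,{k:np.round(v,3).tolist() for k,v in m.items()})
print(np.round(optics.camera_model("wrist")["hand_eye"],3))
E
```

```text
pics
{'clock': 0.0, 'joints': array([-1.41308595,  0.47779536,  0.02233904,  1.55644572, -0.01151065,
        1.10928343, -0.08311299]), 'qvel': array([ 5.02659341e-04,  3.35269582e-04, -1.19949874e-03, -1.43292834e-04,
        4.27242604e-05, -5.85646665e-04,  1.29888247e-03]), 'tau': array([ 3.79850690e-04, -5.96452904e+01,  1.60761449e+00, -2.81203204e+01,
        1.23296547e-02,  9.27670626e-03, -1.42971876e-05]), 'tcp_pos': array([0.17717339, 0.65072719, 0.23033129]), 'orientation': array([-4.16283316e-01, -3.11377245e+00,  2.82747740e-03]), 'contact_force': array([-0.31275208,  0.12499998, -0.10323511]), 'moment': array([ 0.03416271, -0.00279798,  0.03995295]), 'gripper_force': 0.0, 'grip_width': 0.08534336683245392}
scene {'vertical_fov': 44.172, 'cx': 319.69, 'cy': 197.08, 'D': [-0.075, 0.0, 0.0, 0.0, 0.0], 'R': [[0.842, 0.54, 0.007], [0.425, -0.654, -0.626], [-0.334, 0.53, -0.779]], 't': [-0.475, -0.169, 1.862]}
top {'vertical_fov': 56.954, 'cx': 317.678, 'cy': 194.713, 'D': [-0.069, 0.0, 0.0, 0.0, 0.0], 'R': [[-0.025, -0.999, 0.025], [-0.991, 0.021, -0.135], [0.134, -0.028, -0.991]], 't': [0.001, 0.568, 1.148]}
[[ 0.001 -0.963 -0.268  0.067]
 [ 1.     0.001  0.001  0.001]
 [-0.    -0.268  0.963 -0.142]
 [ 0.     0.     0.     1.   ]]
```

View pics/top0.png

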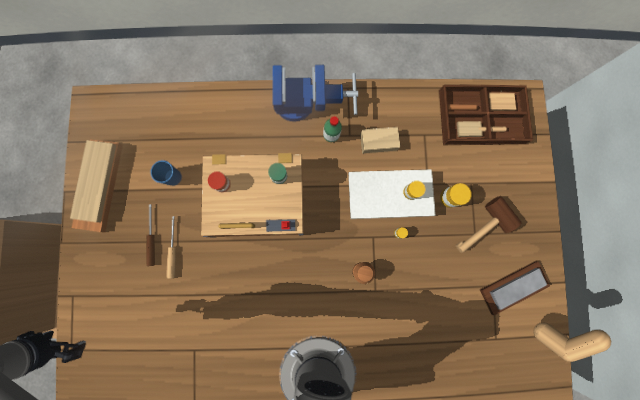

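View pics/scene0.png

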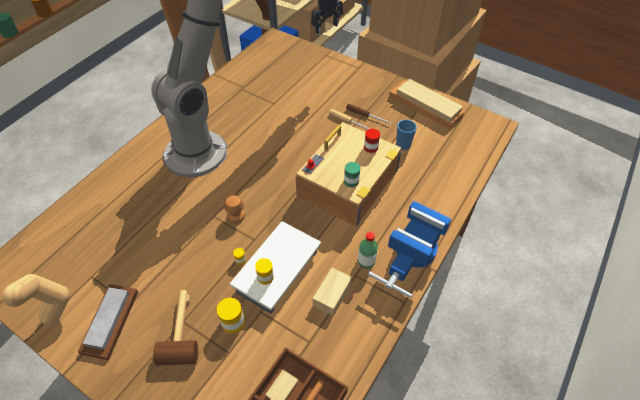

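Top view: the chest lid is at (202–302, 155–235), with the red tin at (218,181), green tin at (278,172), handle at about (240,226) and catch knob at (285,226). The shelf is at (349–434, 170–217). There are three yellow tins: a small one at (402,233) on the bench, a medium one at (417,190) on the shelf, and a large one at (458,195) to the right. The medium one on the shelf fits; I'll confirm it in a crop.

```bash
python3 - <<'E'
import cv2
p=cv2.imread("pics/top0.png")
cv2.imwrite("pics/crop.png",cv2.resize(p[140:250,190:480],(800,303),interpolation=cv2.INTER_CUBIC))
E
```

```text
(no output)
```

View pics/crop.png

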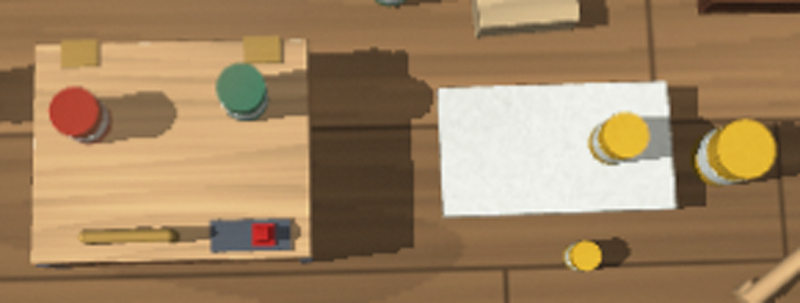

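The crop shows the three yellow tins: small at (585,256), medium on the shelf at (626,136), large at (742,150). The medium one, on the shelf, is the one meant. Red cap is at (75,112), green cap at (241,88), handle bar (80–178,236), knob (264,233).

```bash
python3 - <<'E'
from h import *
s=800/290
def c(l,z): 
    return atz("top",[(u/s+190-.3,v/s+140-.3) for u,v in l],z)
np.set_printoptions(precision=4,suppress=True)
lid=c([(36,42),(307,39),(310,260),(32,262)],.122); print("lid",lid,lid.mean(0))
sh=c([(439,89),(667,82),(676,208),(445,216)],.06); print("shelf",sh,sh.mean(0))
print("red,green",c([(75,112),(241,88)],.192)); print("yel",c([(626,136)],.13))
print("handle",c([(80,235),(178,235)],.166)); print("knob",c([(264,232)],.153))
for n,q in(("lid",lid),("shelf",sh)):
    d=(q[0]-q[1]+q[3]-q[2]); print(n,"yaw of y axis",np.degrees(np.arctan2(-d[0],d[1])),"len",np.linalg.norm(d)/2)
print("small/large fin", c([(585,256),(742,150)],[.05,.1]))
D=np.load("top0.npy")
for u,v in((218,181),(278,172),(417,190),(365,193),(458,192),(364,271),(333,121),(380,134)): print((u,v),atd("top",[(u,v)],D))
E
```

```text
lid [[0.686  0.3356 0.122 ]
 [0.683  0.0376 0.122 ]
 [0.4412 0.0389 0.122 ]
 [0.4454 0.3357 0.122 ]] [0.5639 0.187  0.122 ]
shelf [[ 0.6364 -0.1131  0.06  ]
 [ 0.6399 -0.3821  0.06  ]
 [ 0.4918 -0.3828  0.06  ]
 [ 0.4892 -0.1146  0.06  ]] [ 0.5643 -0.2481  0.06  ]
red,green [[0.5942 0.274  0.192 ]
 [0.6155 0.1048 0.192 ]]
yel [[ 0.5667 -0.3079  0.13  ]]
handle [[0.4706 0.2739 0.166 ]
 [0.4685 0.1731 0.166 ]]
knob [[0.4704 0.0856 0.153 ]]
lid yaw of y axis -0.694240360165287 len 0.29743505018546146
shelf yaw of y axis 0.6501442053141431 len 0.2686388605263646
small/large fin [[ 0.4399 -0.2759  0.05  ]
 [ 0.5524 -0.4494  0.1   ]]
(218, 181) [[0.592  0.2706 0.1932]]
(278, 172) [[0.615  0.1024 0.1886]]
(417, 190) [[ 0.5639 -0.3093  0.1286]]
(365, 193) [[ 0.5677 -0.1623  0.0584]]
(458, 192) [[ 0.56   -0.4509  0.0926]]
(364, 271) [[ 0.3262 -0.1449  0.0885]]
(333, 121) [[ 0.7751 -0.0606  0.1514]]
(380, 134) [[ 0.7642 -0.2223  0.0478]]
```

```bash
python3 -m crank '[[[0,0,-3],[0,0,0.15]],[[0,0,-3],[0,0,0.15]],[[0,0,-3],[0,0,0.15]],[[0,0,-1],[0,0,0.15]],[[0,0,0],[0,0,0.15]]]' 8.54 30
python3 -m crank '[[[0,0,0],[0,0,0.15]],[[0,0,0],[0,0,0.15]],[[0,0,0],[0,0,0.15]],[[0,0,0],[0,0,0.1]],[[0,0,0],[0,0,0]]]'
cat >> h.py <<'E'
def go(target,yaw=True):
    o=monitor.get_obs(); T=Ro.from_rotvec(o["orientation"])
    G=Ro.from_matrix(np.array([[0,1,0],[1,0,0],[0,0,-1.]]))
    print("t",round(o["clock"],2),"tcp",np.round(o["tcp_pos"],4),"F",np.round(o["contact_force"],1),"w",round(o["grip_width"],4),"gf",round(o["gripper_force"],1))
    print(" turn",np.round((T.inv()*G).as_rotvec(),4),"shift cm (aligned tool)",np.round(G.inv().apply(np.array(target)-o["tcp_pos"])*100,2), "j",np.round(o["joints"],2))
E
python3 -c "
from h import *
go([.6155,.104,.3])"
```

```text
clock: 0.6
tcp_pos: [0.1776, 0.6521, 0.3335]
orientation: [-1.536, -2.739, -0.005]
contact_force: [-0.3, -0.8, -0.2]
grip_width: 0.0853
gripper_force: 0.0
clock: 1.1
tcp_pos: [0.177, 0.6511, 0.3307]
orientation: [2.216, 2.226, -0.001]
contact_force: [-0.3, 1.5, -0.1]
grip_width: 0.0854
gripper_force: 0.0
t 1.1 tcp [0.177  0.6511 0.3307] F [-0.3  1.5 -0.1] w 0.0854 gf 0.0
 turn [-0.      0.0011  0.0044] shift cm (aligned tool) [-54.71  43.85   3.07] j [-1.6   0.42  0.29  1.44 -0.12  1.3  -1.29]
```

```bash
python3 -m crank '[[[-3.6,2.9,0],[0,0,0]],[[-3.6,2.9,0],[0,0,0]],[[-3.6,2.9,0],[0,0,0]],[[-3.6,2.9,0],[0,0,0]],[[-3.6,2.9,0],[0,0,0]]]'>/dev/null
python3 -m crank '[[[-3.6,2.9,0],[0,0,0]],[[-3.6,2.9,0],[0,0,0]],[[-3.6,2.9,0],[0,0,0]],[[-3.6,2.9,0],[0,0,0]],[[-3.6,2.9,0],[0,0,0]]]'>/dev/null
python3 -m crank '[[[-3.6,2.9,0],[0,0,0]],[[-3.6,2.9,0],[0,0,0]],[[-3.6,2.9,0],[0,0,0]],[[-3.6,2.9,0],[0,0,0]],[[-3.6,2.9,0],[0,0,0]]]'>/dev/null
python3 -m crank '[[[0,0,0],[0,0,0.004]],[[0,0,0],[0,0,0]],[[0,0,0],[0,0,0]]]'>/dev/null
python3 - <<'E'
from h import *
go([.6155,.104,.3])
o=monitor.get_obs();np.save("o1.npy",o,allow_pickle=True)
p,d=optics.grab_frame("wrist"); cv2.imwrite("pics/w1.png",p[...,::-1]);np.save("w1.npy",d)
E
```

```text
t 2.9 tcp [0.6145 0.1148 0.3309] F [-0.9  0.5 -0.9] w 0.0854 gf 0.0
 turn [-0.001  -0.0006  0.0041] shift cm (aligned tool) [-1.08  0.1   3.09] j [-0.73  0.36  0.61  1.59 -0.21  1.26 -0.09]
```

View pics/w1.png

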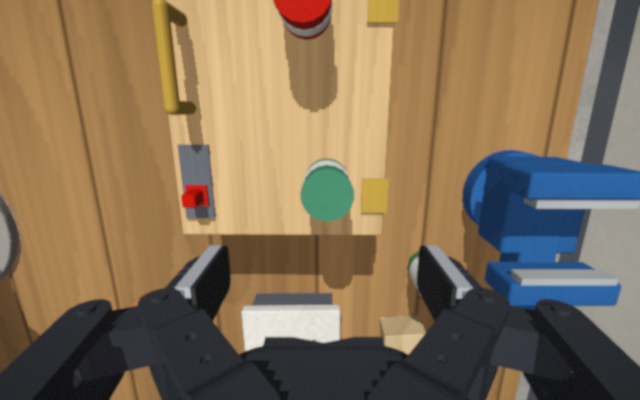

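Wrist view: green cap at (327,193), red cap partly in view at (304,5), handle (157–180, 3–108), and knob (195,197).

```bash
python3 - <<'E'
from h import *
np.set_printoptions(precision=4,suppress=True)
o=np.load("o1.npy",allow_pickle=True).item()
print("green",atz("wrist",[(327,193)],.192,o))
print("red",atz("wrist",[(302.5,-3)],.192,o))
print("knob",atz("wrist",[(193,197)],.153,o))
print("handle",atz("wrist",[(157,5),(172,110)],.166,o))
E
```

```text
green [[0.6191 0.1083 0.192 ]]
red [[0.5984 0.2686 0.192 ]]
knob [[0.4778 0.0928 0.153 ]]
handle [[0.47   0.2701 0.166 ]
 [0.4725 0.1817 0.166 ]]
```

```bash
python3 -m crank '[[[-0.9,0.25,3.5],[0,0,0]],[[0,0,4],[0,0,0]],[[0,0,4],[0,0,0]],[[0,0,4],[0,0,0]],[[0,0,3],[0,0,0]]]'>/dev/null
python3 -m crank '[[[0,0,0],[0,0,0]],[[0,0,0],[0,0,0]]]'
python3 -m crank '[[[0,0,0],[0,0,0]],[[0,0,0],[0,0,0]],[[0,0,0],[0,0,0]],[[0,0,0],[0,0,0]],[[0,0,0],[0,0,0]]]' 4 30
python3 -c "
from h import *
go([.617,.106,.145])"
```

```text
clock: 3.65
tcp_pos: [0.6174, 0.1056, 0.1469]
orientation: [-2.218, -2.225, -0.0]
contact_force: [0.3, 0.1, 1.0]
grip_width: 0.0854
gripper_force: 0.0
clock: 4.15
tcp_pos: [0.6186, 0.1048, 0.1482]
orientation: [2.22, 2.222, 0.004]
contact_force: [-2.5, 0.1, 6.2]
grip_width: 0.0493
gripper_force: 30.0
t 4.15 tcp [0.6186 0.1048 0.1482] F [-2.5  0.1  6.2] w 0.0493 gf 30.0
 turn [ 0.0027 -0.0014  0.001 ] shift cm (aligned tool) [ 0.12 -0.16  0.32] j [-0.65  0.53  0.53  1.78 -0.33  0.92  0.02]
```

```bash
python3 -m crank '[[[0,0,-2],[0,0,0]],[[0,0,-4],[0,0,0]],[[0,0,-4],[0,0,0]],[[-2,-0.6,0],[0,0,0]],[[-4,-0.6,0],[0,0,0]]]'>/dev/null
python3 -m crank '[[[-4,-0.6,0],[0,0,0]],[[-4,-0.6,0],[0,0,0]],[[-4,-0.6,0],[0,0,0]],[[-4,-0.6,0],[0,0,0]],[[-4,-0.6,0],[0,0,0]]]'>/dev/null
python3 -m crank '[[[-4,-0.6,0],[0,0,0]],[[-3,-0.6,0],[0,0,0]],[[-1.8,0,0],[0,0,0]],[[0,0,0],[0,0,0]],[[0,0,0],[0,0,0]]]'
python3 - <<'E'
from h import *
go([.5645,-.243,.088])
o=monitor.get_obs();np.save("o2.npy",o,allow_pickle=True)
p,d=optics.grab_frame("wrist"); cv2.imwrite("pics/w2.png",p[...,::-1])
E
```

```text
clock: 5.65
tcp_pos: [0.563, -0.2436, 0.2457]
orientation: [-2.221, -2.22, 0.0]
contact_force: [-0.8, -0.1, -1.9]
grip_width: 0.0492
gripper_force: 32.5
t 5.65 tcp [ 0.563  -0.2436  0.2457] F [-0.8 -0.1 -1.9] w 0.0492 gf 32.5
 turn [-0.0011 -0.0008 -0.0002] shift cm (aligned tool) [ 0.06  0.15 15.77] j [-0.18  0.42  0.66  1.73 -0.29  1.1   0.57]
```

View pics/w2.png

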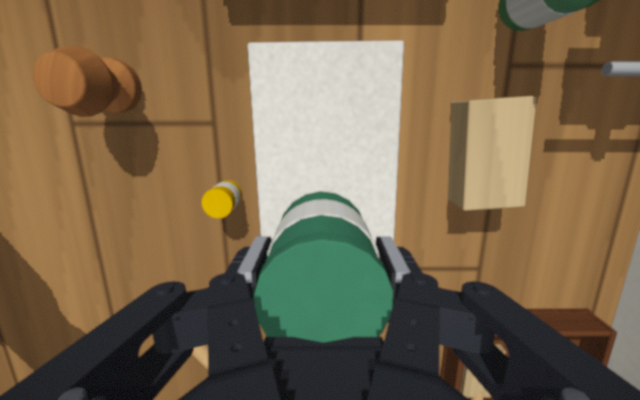

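The green tin is held upright above the shelf. Visible shelf edges: far corners (249,43) and (402,41), sides at about (259,225) and (396,225).

```bash
python3 - <<'E'
from h import *
o=np.load("o2.npy",allow_pickle=True).item()
print(atz("wrist",[(249,43),(402,41),(259,225),(396,225)],.06,o).round(4))
E
```

```text
[[ 0.4931 -0.1144  0.06  ]
 [ 0.639  -0.1125  0.06  ]
 [ 0.4928 -0.2994  0.06  ]
 [ 0.6448 -0.2992  0.06  ]]
```

```bash
python3 -m crank '[[[0,0.3,4],[0,0,0]],[[0,0,4],[0,0,0]],[[0,0,4],[0,0,0]],[[0,0,2],[0,0,0]],[[0,0,0.8],[0,0,0]]]'>/dev/null
python3 -m crank '[[[0,0,0.5],[0,0,0]],[[0,0,0.2],[0,0,0]],[[0,0,0.1],[0,0,0]],[[0,0,0],[0,0,0]]]'
```

```text
clock: 6.6
tcp_pos: [0.5675, -0.2437, 0.0913]
orientation: [2.219, 2.222, 0.002]
contact_force: [0.1, 0.7, -3.8]
grip_width: 0.0488
gripper_force: 32.4
```

```bash
python3 -m crank '[[[0,0,0.2],[0,0,0]],[[0,0,0.2],[0,0,0]],[[0,0,0],[0,0,0]],[[0,0,0],[0,0,0]]]'
```

```text
clock: 7.0
tcp_pos: [0.5671, -0.2437, 0.0865]
orientation: [2.22, 2.222, 0.0]
contact_force: [0.6, -0.4, -2.0]
grip_width: 0.0493
gripper_force: 32.2
```

```bash
python3 -m crank '[[[0,0,0.15],[0,0,0]],[[0,0,0],[0,0,0]]]'
python3 -m crank '[[[0,0,0],[0,0,0]],[[0,0,0],[0,0,0]],[[0,0,0],[0,0,0]],[[0,0,0],[0,0,0]]]' 8.54
python3 -m crank '[[[0,0,-3],[0,0,0]],[[0,0,-4],[0,0,0]],[[0,0,-4],[0,0,0]],[[0,0,-4],[0,0,0]],[[0,0,-4],[0,0,0]]]'
python3 -c "
from h import *
go([.596,.271,.35])"
```

```text
clock: 7.2
tcp_pos: [0.5671, -0.2441, 0.0862]
orientation: [2.22, 2.221, 0.001]
contact_force: [-4.1, 1.1, 10.4]
grip_width: 0.0493
gripper_force: 32.1
clock: 7.6
tcp_pos: [0.5668, -0.2435, 0.0847]
orientation: [-2.22, -2.223, 0.0]
contact_force: [-0.5, 0.5, -1.2]
grip_width: 0.0856
gripper_force: 0.0
clock: 8.1
tcp_pos: [0.5665, -0.2435, 0.2763]
orientation: [-2.22, -2.222, 0.0]
contact_force: [0.6, -0.5, 0.6]
grip_width: 0.0854
gripper_force: 0.0
t 8.1 tcp [ 0.5665 -0.2435  0.2763] F [ 0.6 -0.5  0.6] w 0.0854 gf 0.0
 turn [-0.0002 -0.      0.0008] shift cm (aligned tool) [51.45  2.95 -7.37] j [-0.2   0.4   0.68  1.68 -0.27  1.16  0.55]
```

```bash
python3 -m crank '[[[3.5,0.25,-4],[0,0,0]],[[4.2,0.25,-1],[0,0,0]],[[4.2,0.25,0],[0,0,0]],[[4.2,0.25,0],[0,0,0]],[[4.2,0.25,0],[0,0,0]]]'>/dev/null
python3 -m crank '[[[4.2,0.25,0],[0,0,0]],[[4.2,0.25,0],[0,0,0]],[[4.2,0.25,0],[0,0,0]],[[4.2,0.25,0],[0,0,0]],[[4.2,0.25,0],[0,0,0]]]'>/dev/null
python3 -m crank '[[[4.2,0.25,0],[0,0,0]],[[4.2,0.25,0],[0,0,0]],[[0,0,0],[0,0,0]],[[0,0,0],[0,0,0]]]'>/dev/null
python3 - <<'E'
from h import *
go([.596,.271,.145])
o=monitor.get_obs();np.save("o3.npy",o,allow_pickle=True)
p,d=optics.grab_frame("wrist"); cv2.imwrite("pics/w3.png",p[...,::-1])
t,_=optics.grab_frame("top"); cv2.imwrite("pics/top3.png",t[...,::-1])
h=cv2.cvtColor(p,cv2.COLOR_RGB2HSV); m=((h[...,0]<8)|(h[...,0]>172))&(h[...,1]>150)&(h[...,2]>90)
n,l,s,c=cv2.connectedComponentsWithStats(m.astype('uint8'))
for i in range(1,n):
    if s[i,4]>60: print(s[i],c[i].round(1),atz("wrist",[s[i,:2]+s[i,2:4]/2],.192,o).round(4))
E
```

```text
t 9.5 tcp [0.5958 0.2525 0.3217] F [ 0.8 -1.5  0.2] w 0.0856 gf 0.0
 turn [-0.0008  0.001   0.0035] shift cm (aligned tool) [ 1.85  0.02 17.67] j [-0.88  0.4   0.54  1.54 -0.21  1.26 -0.31]
[ 297  133   56   58 2506] [324.6 162. ] [[0.5983 0.2762 0.192 ]]
[213 296  19  28 240] [222.8 309.9] [[0.4967 0.1267 0.192 ]]
```

View pics/w3.png

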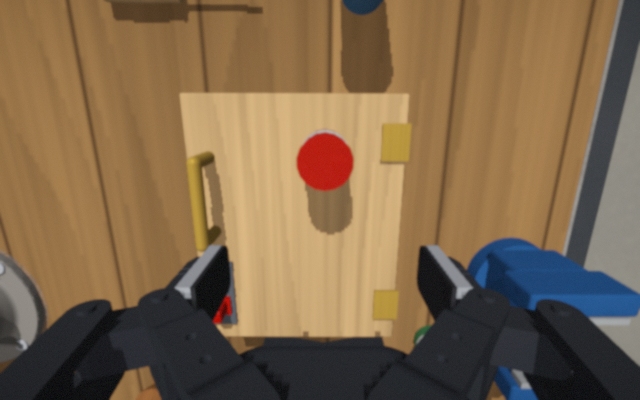

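```bash
python3 -m crank '[[[2.1,0.1,3.5],[0,0,0]],[[0,0,4],[0,0,0]],[[0,0,4],[0,0,0]],[[0,0,4],[0,0,0]],[[0,0,2.3],[0,0,0]]]'>/dev/null
python3 -m crank '[[[0,0,0],[0,0,0]],[[0,0,0],[0,0,0]]]'
python3 -m crank '[[[0,0,0],[0,0,0]],[[0,0,0],[0,0,0]],[[0,0,0],[0,0,0]],[[0,0,0],[0,0,0]],[[0,0,0],[0,0,0]]]' 4 30
python3 -c "
from h import *
go([.566,-.178,.25])
o=np.load('o3.npy',allow_pickle=True).item()
print(atz('wrist',[(196,157),(201,248)],.166,o).round(4), atz('wrist',[(181,94),(409,95),(386,335)],.122,o).round(4))"
```

```text
clock: 10.3
tcp_pos: [0.598, 0.271, 0.1454]
orientation: [2.222, 2.22, 0.001]
contact_force: [0.9, 1.0, 0.5]
grip_width: 0.0856
gripper_force: 0.0
clock: 10.8
tcp_pos: [0.5975, 0.2727, 0.1461]
orientation: [-2.22, -2.223, -0.003]
contact_force: [-2.4, -1.0, 6.6]
grip_width: 0.0492
gripper_force: 29.8
t 10.8 tcp [0.5975 0.2727 0.1461] F [-2.4 -1.   6.6] w 0.0492 gf 29.8
 turn [ 0.0011 -0.0013  0.0012] shift cm (aligned tool) [-45.07  -3.15 -10.39] j [-0.85  0.57  0.47  1.7  -0.3   0.94 -0.27]
[[0.4758 0.2762 0.166 ]
 [0.4711 0.182  0.166 ]] [[0.449  0.335  0.122 ]
 [0.6853 0.335  0.122 ]
 [0.6786 0.0404 0.122 ]]
```

```bash
python3 -m crank '[[[0,0,-2],[0,0,0]],[[0,0,-4],[0,0,0]],[[0,0,-4],[0,0,0]],[[-2,-0.1,0],[0,0,0]],[[-4,-0.3,0],[0,0,0]]]'>/dev/null
python3 -m crank '[[[-4,-0.3,0],[0,0,0]],[[-4,-0.3,0],[0,0,0]],[[-4,-0.3,0],[0,0,0]],[[-4,-0.3,0],[0,0,0]],[[-4,-0.3,0],[0,0,0]]]'>/dev/null
python3 -m crank '[[[-4,-0.3,0],[0,0,0]],[[-4,-0.3,0],[0,0,0]],[[-4,-0.3,0],[0,0,0]],[[-4,-0.3,0],[0,0,0]],[[-3,0,0],[0,0,0]]]'>/dev/null
python3 -m crank '[[[0,0,0],[0,0,0]],[[0,0,0],[0,0,0]],[[0,0,0],[0,0,0]]]'
python3 - <<'E'
from h import *
go([.5665,-.178,.0845])
t,_=optics.grab_frame("top"); cv2.imwrite("pics/top4.png",cv2.resize(t[150:235,340:480],(800,486),interpolation=cv2.INTER_CUBIC)[...,::-1])
E
```

```text
clock: 12.6
tcp_pos: [0.5664, -0.1764, 0.2438]
orientation: [-2.218, -2.223, -0.0]
contact_force: [0.5, 0.8, -3.5]
grip_width: 0.049
gripper_force: 32.6
t 12.6 tcp [ 0.5664 -0.1764  0.2438] F [ 0.5  0.8 -3.5] w 0.049 gf 32.6
 turn [-0.0008 -0.001   0.0023] shift cm (aligned tool) [-1.600e-01  1.000e-02  1.593e+01] j [-0.29  0.38  0.63  1.78 -0.25  1.07  0.44]
```

```bash
python3 -m crank '[[[-0.1,0,4],[0,0,0]],[[0,0,4],[0,0,0]],[[0,0,4],[0,0,0]],[[0,0,2],[0,0,0]],[[0,0,1],[0,0,0]]]'>/dev/null
python3 -m crank '[[[0,0,0.6],[0,0,0]],[[0,0,0.1],[0,0,0]],[[0,0,0],[0,0,0]],[[0,0,0],[0,0,0]]]'
```

```text
clock: 13.55
tcp_pos: [0.5675, -0.1789, 0.0885]
orientation: [2.219, 2.221, 0.002]
contact_force: [0.2, -0.6, -2.3]
grip_width: 0.0494
gripper_force: 32.6
```

```bash
python3 -m crank '[[[0,0,0.2],[0,0,0]],[[0,0,0.1],[0,0,0]],[[0,0,0],[0,0,0]]]'
python3 -m crank '[[[0,0,0.1],[0,0,0]],[[0,0,0],[0,0,0]]]'
```

```text
clock: 13.85
tcp_pos: [0.5666, -0.1786, 0.0844]
orientation: [-2.22, -2.222, -0.0]
contact_force: [-1.4, 0.7, -2.1]
grip_width: 0.0489
gripper_force: 32.6
clock: 14.05
tcp_pos: [0.5665, -0.1788, 0.0841]
orientation: [-2.22, -2.222, -0.001]
contact_force: [-3.8, 1.6, 5.0]
grip_width: 0.0491
gripper_force: 31.8
```

Contact. Release, rise, and look from above.

```bash
python3 -m crank '[[[0,0,0],[0,0,0]],[[0,0,0],[0,0,0]],[[0,0,0],[0,0,0]],[[0,0,0],[0,0,0]]]' 8.54
python3 -m crank '[[[0,0,-3],[0,0,0]],[[0,0,-4],[0,0,0]],[[0,0,-4],[0,0,0]],[[0,0,-4],[0,0,0]],[[0,0,-4],[0,0,0]]]'>/dev/null
python3 -m crank '[[[4,0,0],[0,0,0]],[[4,-1,0],[0,0,0]],[[4,-1,0],[0,0,0]],[[4,-1,0],[0,0,0]],[[4,-1,0],[0,0,0]]]'>/dev/null
python3 -m crank '[[[4,-1,0],[0,0,0]],[[4,-1,0],[0,0,0]],[[4,-1,0],[0,0,0]],[[0,0,0],[0,0,0]],[[0,0,0],[0,0,0]]]'>/dev/null
python3 - <<'E'
from h import *
go([.471,.227,.25])
t,d=optics.grab_frame("top"); np.save("top5.npy",d)
cv2.imwrite("pics/top5.png",t[...,::-1]); cv2.imwrite("pics/c5.png",cv2.resize(t[150:240,190:480],(800,248),interpolation=cv2.INTER_CUBIC)[...,::-1])
E
```

```text
clock: 14.45
tcp_pos: [0.5667, -0.1787, 0.0833]
orientation: [2.22, 2.223, 0.0]
contact_force: [-0.5, 0.4, -0.5]
grip_width: 0.0853
gripper_force: 0.0
t 15.95 tcp [0.496  0.1419 0.2733] F [-0.4 -0.9  0.2] w 0.0857 gf 0.0
 turn [-0.0001  0.0002  0.0033] shift cm (aligned tool) [ 8.51 -2.5   2.33] j [-0.85  0.18  0.52  1.91 -0.1   1.08 -0.29]
```

View pics/c5.png

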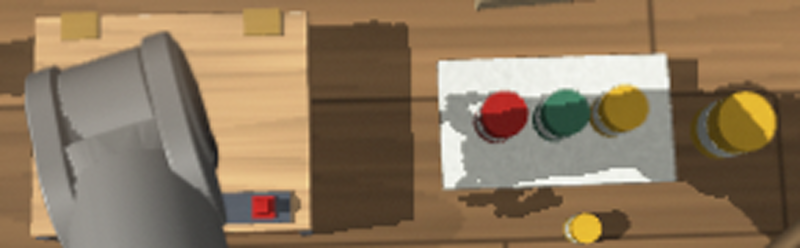

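The row is right: red (504,115), green (564,112) and yellow (624,108) stand upright and evenly spaced along the middle line. Lid shut, knob unmoved. Now the handle.

```bash
python3 -m crank '[[[4,-1.2,0],[0,0,0]],[[4.5,-1.3,0],[0,0,0]],[[0,0,3],[0,0,0]],[[0,0,3],[0,0,0]],[[0,0,0],[0,0,0]]]' 6 >/dev/null
python3 - <<'E'
from h import *
go([.471,.227,.142])
o=monitor.get_obs();np.save("o6.npy",o,allow_pickle=True)
p,d=optics.grab_frame("wrist"); cv2.imwrite("pics/w6.png",p[...,::-1])
E
```

```text
t 16.5 tcp [0.4696 0.2234 0.2102] F [-0.  -0.4  0.1] w 0.0595 gf 0.0
 turn [-0.0052  0.0047 -0.0014] shift cm (aligned tool) [0.36 0.14 6.82] j [-0.95  0.26  0.45  1.97 -0.14  0.95 -0.43]
```

View pics/w6.png

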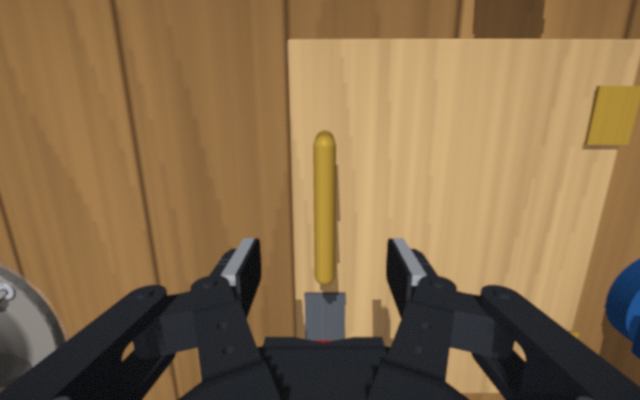

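The bar is centred between the open fingers, at (324, 131–283).

```bash
python3 - <<'E'
from h import *
o=np.load("o6.npy",allow_pickle=True).item()
print(atz("wrist",[(324,133),(325,281)],.166,o).round(4))
go([.471,.227,.142])
E
python3 -m crank '[[[0.3,0.1,2],[0,0,0]],[[0,0,2],[0,0,0]],[[0,0,2],[0,0,0]],[[0,0,0.7],[0,0,0]],[[0,0,0],[0,0,0]]]'
```

```text
[[0.4711 0.2783 0.166 ]
 [0.4717 0.1814 0.166 ]]
t 16.55 tcp [0.4709 0.2239 0.2123] F [ 0.7 -0.7  0.8] w 0.0597 gf 0.0
 turn [-0.0027  0.0029 -0.002 ] shift cm (aligned tool) [0.31 0.01 7.03] j [-0.95  0.26  0.45  1.96 -0.14  0.95 -0.43]
clock: 17.05
tcp_pos: [0.4729, 0.2285, 0.1469]
orientation: [2.222, 2.221, -0.0]
contact_force: [0.1, 0.6, 1.1]
grip_width: 0.0599
gripper_force: 0.0
```

```bash
python3 -m crank '[[[0,0,0.3],[0,0,0]],[[0,0,0],[0,0,0]],[[0,0,0],[0,0,0]],[[0,0,0],[0,0,0]],[[0,0,0],[0,0,0]]]' 0 50
python3 -m crank '[[[0,0,0],[0,0,0]],[[0,0,0],[0,0,0]]]'
```

```text
clock: 17.55
tcp_pos: [0.4697, 0.2294, 0.1439]
orientation: [-2.217, -2.221, 0.006]
contact_force: [-9.0, -0.6, 9.7]
grip_width: 0.012
gripper_force: 48.6
clock: 17.75
tcp_pos: [0.4698, 0.2294, 0.1439]
orientation: [-2.217, -2.221, 0.006]
contact_force: [-8.8, -1.1, 10.0]
grip_width: 0.0122
gripper_force: 48.6
```

```bash
python3 -m crank '[[[0,0,-0.2],[0,0,0]],[[0,0,-0.2],[0,0,0]],[[0,0,-0.2],[0,0,0]],[[0,0,-0.2],[0,0,0]],[[0,0,0],[0,0,0]]]'
python3 -m crank '[[[0,0,-0.2],[0,0,0]],[[0,0,-0.2],[0,0,0]],[[0,0,-0.1],[0,0,0]],[[0,0,0],[0,0,0]]]'
```

```text
clock: 18.25
tcp_pos: [0.4717, 0.2294, 0.1514]
orientation: [-2.22, -2.222, 0.001]
contact_force: [-5.7, 0.3, -3.0]
grip_width: 0.0124
gripper_force: 48.8
clock: 18.65
tcp_pos: [0.4724, 0.2293, 0.1545]
orientation: [2.219, 2.222, -0.0]
contact_force: [5.8, 4.7, -26.9]
grip_width: 0.0117
gripper_force: 49.4
```

The lid stopped hard after about 10 mm, with force jumping to 27 N, so it is caught. I'll lower it and slide the catch.

```bash
python3 -m crank '[[[0,0,0.4],[0,0,0]],[[0,0,0.4],[0,0,0]],[[0,0,0.4],[0,0,0]],[[0,0,0.1],[0,0,0]],[[0,0,0],[0,0,0]]]'
python3 -m crank '[[[0,0,0],[0,0,0]],[[0,0,0],[0,0,0]],[[0,0,0],[0,0,0]],[[0,0,-3],[0,0,0]],[[0,0,-4],[0,0,0]]]' 6 25
python3 -m crank '[[[-4,0,0],[0,0,0]],[[-4,0,0],[0,0,0]],[[-3,0,0],[0,0,0]],[[0,0,0],[0,0,0]],[[0,0,0],[0,0,0]]]'
python3 - <<'E'
from h import *
go([.4715,.0875,.133])
o=monitor.get_obs();np.save("o7.npy",o,allow_pickle=True)
p,d=optics.grab_frame("wrist"); cv2.imwrite("pics/w7.png",p[...,::-1])
E
```

```text
clock: 19.15
tcp_pos: [0.4698, 0.2294, 0.1439]
orientation: [-2.217, -2.221, 0.006]
contact_force: [-13.3, 0.8, 8.1]
grip_width: 0.0122
gripper_force: 53.4
clock: 19.65
tcp_pos: [0.4719, 0.2283, 0.2131]
orientation: [2.221, 2.221, -0.005]
contact_force: [0.7, 0.8, 0.6]
grip_width: 0.0602
gripper_force: 0.0
clock: 20.15
tcp_pos: [0.4731, 0.1187, 0.2139]
orientation: [2.222, 2.22, 0.002]
contact_force: [-0.4, 0.2, -0.5]
grip_width: 0.06
gripper_force: 0.0
t 20.15 tcp [0.4731 0.1187 0.2139] F [-0.4  0.2 -0.5] w 0.06 gf 0.0
 turn [ 0.0015 -0.0007 -0.0012] shift cm (aligned tool) [-3.12 -0.16  8.09] j [-0.82  0.2   0.51  2.04 -0.12  0.93 -0.25]
```

View pics/w7.png

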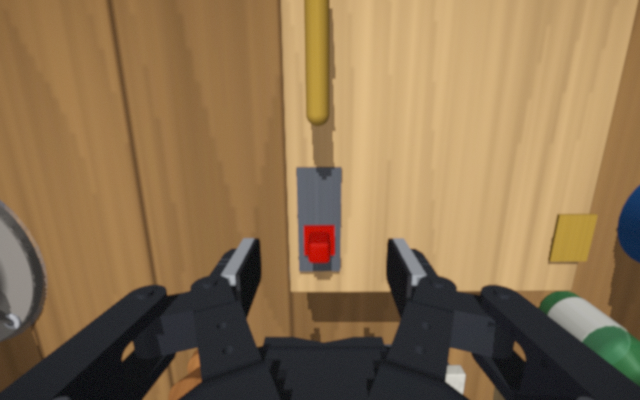

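The knob sits between the fingers, its top at about (319,247) and its left face at about (319,232), at the right end of its plate.

```bash
python3 - <<'E'
from h import *
o=np.load("o7.npy",allow_pickle=True).item()
print(atz("wrist",[(319,252),(319,226),(319,263)],[.153,.125,.153],o).round(4))
go([.471,.088,.133])
E
```

```text
[[0.4715 0.0901 0.153 ]
 [0.4712 0.0989 0.125 ]
 [0.4714 0.0815 0.153 ]]
t 20.2 tcp [0.473  0.1197 0.2138] F [0.4 0.8 0.2] w 0.0601 gf 0.0
 turn [ 0.0012 -0.0007  0.0008] shift cm (aligned tool) [-3.17 -0.2   8.08] j [-0.82  0.2   0.51  2.04 -0.12  0.93 -0.25]
```

```bash
python3 -m crank '[[[-3,-0.15,0],[0,0,0]],[[0,0,3],[0,0,0]],[[0,0,3],[0,0,0]],[[0,0,1.8],[0,0,0]],[[0,0,0],[0,0,0]]]'
python3 -m crank '[[[0,0,0],[0,0,0]],[[0,0,0],[0,0,0]],[[0,0,0],[0,0,0]],[[0,0,0],[0,0,0]],[[0,0,0],[0,0,0]]]' 0 25
```

```text
clock: 20.7
tcp_pos: [0.4695, 0.09, 0.1333]
orientation: [-2.217, -2.224, 0.007]
contact_force: [0.0, -1.2, 0.4]
grip_width: 0.0603
gripper_force: 0.0
clock: 21.2
tcp_pos: [0.47, 0.0898, 0.1364]
orientation: [-2.218, -2.221, 0.0]
contact_force: [-5.9, 1.1, 8.2]
grip_width: 0.0152
gripper_force: 28.0
```

```bash
python3 -m crank '[[[0.5,0,0],[0,0,0]],[[0.6,0,0],[0,0,0]],[[0.6,0,0],[0,0,0]],[[0.6,0,0],[0,0,0]],[[0.5,0,0],[0,0,0]]]'
python3 -m crank '[[[0.3,0,0],[0,0,0]],[[0.2,0,0],[0,0,0]],[[0,0,0],[0,0,0]]]'
```

```text
clock: 21.7
tcp_pos: [0.47, 0.1172, 0.1364]
orientation: [-2.219, -2.221, 0.001]
contact_force: [-5.1, -2.1, 8.7]
grip_width: 0.015
gripper_force: 28.0
clock: 22.0
tcp_pos: [0.47, 0.1193, 0.1364]
orientation: [2.222, 2.22, -0.005]
contact_force: [-5.8, -9.9, 12.0]
grip_width: 0.0154
gripper_force: 28.4
```

```bash
python3 -m crank '[[[0.2,0,0],[0,0,0]],[[0,0,0],[0,0,0]]]'
python3 -m crank '[[[0,0,0],[0,0,0]],[[0,0,0],[0,0,0]],[[0,0,0],[0,0,0]],[[0,0,-4],[0,0,0]],[[0,0,-4],[0,0,0]]]' 6 50
python3 -m crank '[[[3.5,0,0],[0,0,0]],[[3.5,0,0],[0,0,0]],[[3.5,0,0],[0,0,0]],[[0,0,0],[0,0,0]],[[0,0,0],[0,0,0]]]'
python3 -c "
from h import *
go([.4713,.229,.144])"
```

```text
clock: 22.2
tcp_pos: [0.47, 0.1194, 0.1363]
orientation: [2.223, 2.218, -0.007]
contact_force: [-6.0, -14.5, 13.7]
grip_width: 0.015
gripper_force: 28.6
clock: 22.7
tcp_pos: [0.4701, 0.1243, 0.2157]
orientation: [-2.219, -2.223, 0.004]
contact_force: [1.0, 0.4, 0.6]
grip_width: 0.0599
gripper_force: 0.0
clock: 23.2
tcp_pos: [0.4704, 0.2303, 0.2153]
orientation: [2.217, 2.225, -0.0]
contact_force: [0.5, -1.4, -1.1]
grip_width: 0.0603
gripper_force: 0.0
t 23.2 tcp [0.4704 0.2303 0.2153] F [ 0.5 -1.4 -1.1] w 0.0603 gf 0.0
 turn [0.     0.0002 0.0037] shift cm (aligned tool) [-0.13  0.09  7.13] j [-0.97  0.26  0.47  1.96 -0.14  0.96 -0.42]
```

```bash
python3 -m crank '[[[-0.1,0.1,2],[0,0,0]],[[0,0,2],[0,0,0]],[[0,0,2],[0,0,0]],[[0,0,1.1],[0,0,0]],[[0,0,0],[0,0,0]]]'
python3 -m crank '[[[0,0,0],[0,0,0]],[[0,0,0],[0,0,0]],[[0,0,0],[0,0,0]],[[0,0,0],[0,0,0]],[[0,0,0],[0,0,0]]]' 0 60
python3 -c "
import numpy as np
f=lambda t:np.array([-.215*np.cos(t)+.052*np.sin(t),.215*np.sin(t)+.052*np.cos(t)])*100
th=np.arange(0,.85,.08)
for a,b in zip(th,th[1:]): print(b.round(2),(f(b)-f(a)).round(2),(f(b)-f(0)).round(2))"
```

```text
clock: 23.7
tcp_pos: [0.471, 0.2268, 0.1432]
orientation: [-2.222, -2.221, 0.005]
contact_force: [0.2, 0.3, -0.4]
grip_width: 0.0606
gripper_force: 0.0
clock: 24.2
tcp_pos: [0.4698, 0.2285, 0.1451]
orientation: [-2.218, -2.221, 0.004]
contact_force: [-8.4, -1.1, 11.4]
grip_width: 0.0121
gripper_force: 58.4
0.08 [0.48 1.7 ] [0.48 1.7 ]
0.16 [0.62 1.66] [1.1  3.36]
0.24 [0.75 1.6 ] [1.85 4.96]
0.32 [0.87 1.54] [2.73 6.5 ]
0.4 [0.99 1.46] [3.72 7.96]
0.48 [1.11 1.38] [4.83 9.34]
0.56 [1.22 1.29] [ 6.05 10.63]
0.64 [1.31 1.18] [ 7.36 11.81]
0.72 [1.4  1.08] [ 8.76 12.89]
0.8 [1.49 0.96] [10.25 13.85]
```

```bash
python3 -m crank '[[[0,0.1,-0.4],[0,0,0]],[[0,0.14,-0.45],[0,0,0]],[[0,0.24,-0.85],[0,0,0]],[[0,0.3,-0.83],[0,0,0]],[[0,0.32,-0.83],[0,0,0]]]'
python3 -m crank '[[[0,0,0],[0,0,0]],[[0,0,0],[0,0,0]]]'
```

```text
clock: 24.7
tcp_pos: [0.4799, 0.2284, 0.1777]
orientation: [-2.217, -2.221, 0.008]
contact_force: [-7.6, 1.5, -2.6]
grip_width: 0.0116
gripper_force: 58.4
clock: 24.9
tcp_pos: [0.4799, 0.2284, 0.1777]
orientation: [-2.217, -2.221, 0.007]
contact_force: [-9.1, 1.6, -0.8]
grip_width: 0.012
gripper_force: 58.6
```

Free and rising (33 mm up). Continue the arc.

```bash
python3 -m crank '[[[0,0.37,-0.8],[0,0,0]],[[0,0.38,-0.8],[0,0,0]],[[0,0.43,-0.77],[0,0,0]],[[0,0.44,-0.77],[0,0,0]],[[0,0.49,-0.73],[0,0,0]]]'
python3 -m crank '[[[0,0.5,-0.73],[0,0,0]],[[0,0.55,-0.69],[0,0,0]],[[0,0.56,-0.69],[0,0,0]],[[0,0.61,-0.65],[0,0,0]],[[0,0.61,-0.64],[0,0,0]]]'
python3 -c "
from h import *
go([.686-.1125,.2285,.300-.019])"
```

```text
clock: 25.4
tcp_pos: [0.4996, 0.2284, 0.2164]
orientation: [-2.215, -2.22, 0.011]
contact_force: [-13.7, 0.5, 2.5]
grip_width: 0.012
gripper_force: 58.5
clock: 25.9
tcp_pos: [0.5266, 0.2285, 0.2511]
orientation: [-2.213, -2.218, 0.015]
contact_force: [-21.3, -2.4, 14.9]
grip_width: 0.012
gripper_force: 58.4
t 25.9 tcp [0.5266 0.2285 0.2511] F [-21.3  -2.4  14.9] w 0.012 gf 58.4
 turn [-0.0127  0.0006  0.0026] shift cm (aligned tool) [-0.    4.69 -2.99] j [-0.9   0.32  0.49  1.8  -0.17  1.08 -0.35]
```

```bash
python3 -m crank '[[[0,-0.1,-0.15],[0,0,0]],[[0,0.5,-0.7],[0,0,0]],[[0,0.6,-0.65],[0,0,0]],[[0,0.6,-0.65],[0,0,0]],[[0,0,0],[0,0,0]]]'
python3 -m crank '[[[0,0.65,-0.6],[0,0,0]],[[0,0.65,-0.6],[0,0,0]],[[0,0,0],[0,0,0]],[[0,0,0],[0,0,0]],[[0,0,0],[0,0,0]]]'
python3 - <<'E'
from h import *
go([.5735,.2285,.281]); print(np.abs(monitor.get_obs()["qvel"]).max())
p,d=optics.grab_frame("scene"); cv2.imwrite("pics/s8.png",cv2.resize(p[90:390,170:490],(800,750),interpolation=cv2.INTER_CUBIC)[:600,:,::-1])
E
```

```text
clock: 26.4
tcp_pos: [0.5496, 0.2285, 0.2728]
orientation: [2.22, 2.221, 0.003]
contact_force: [0.2, 2.6, -7.6]
grip_width: 0.0115
gripper_force: 59.1
clock: 26.9
tcp_pos: [0.5634, 0.2284, 0.2836]
orientation: [2.218, 2.22, 0.004]
contact_force: [8.7, 4.4, -16.5]
grip_width: 0.0119
gripper_force: 59.1
t 26.9 tcp [0.5634 0.2284 0.2836] F [  8.7   4.4 -16.5] w 0.0119 gf 59.1
 turn [0.0042 0.0003 0.0007] shift cm (aligned tool) [0.01 1.01 0.26] j [-0.87  0.34  0.5   1.69 -0.18  1.15 -0.32]
0.002477798638919804
```

View pics/s8.png

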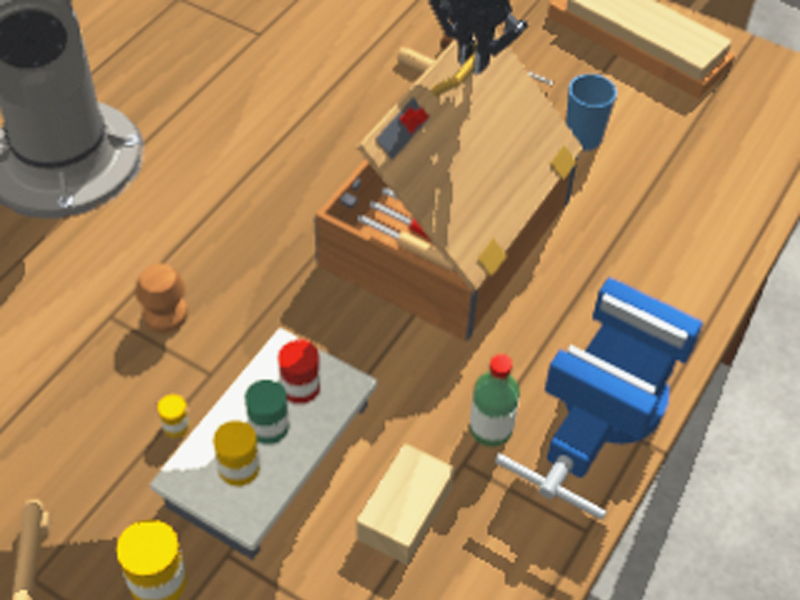

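The lid is at about 45°, held by the handle at (460,75). The three tins stand in a row at (298,368), (266,408) and (237,450), and nothing else has moved. The arm is still, so I'm handing in.

```bash
python3 -c "
from bench import r
print(r.hand_in())"
```

```text
the job is handed in; nothing more can be done
None
```

The job is handed in: the three tins stand in a row on the shelf, the tug showed the lid was caught so I slid the catch to its other end, and the lid is held by its handle at about 45°; no verdict came back.

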